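# Set the loose levelling foot of a lathe drive unit on its bearing plate

## Task

One corner of the lathe's drive unit hangs in the air and needs its steel bearing plate: slide the plate flat under the raised levelling foot so that the foot is over the middle of the plate, then turn the red knob clockwise to screw the foot down until it just bears on the plate, lightly loaded and never forced, and let go. Leave the pulley, the tin and the wrench where they lie.

Things in the scene. Friction and masses are not known exactly. Their poses are not given: they have to be found in the camera images.
- drive: Grey lathe drive unit, does not move. Origin on the bench straight under the levelling foot's axis. Its +y points away from the machine over free bench; the plate goes in along -y. Bedplate from y = -60 mm on, 62 to 76 mm above the bench, the space below it free within 140 mm of the axis. Motor (300 mm high, x 0 to 170 mm) from y = -140 mm on, white belt guard with raised lid (400 mm) behind.
- foot_axis (a point): Fixed point of the machine on the foot's axis, 59 mm above the bench, at the underside of the 64 mm wide ear. Below it hangs the foot: round black rubber sole, 44 mm across, underside 13 to 17 mm above the bench at the start; this differs and is not measured. The sole squashes 1 mm per 15 N.
- bush_top (a point): Fixed point on the same axis, top of the ear's 40 mm round threaded bush, 85 mm above the bench. The screw falls 8 mm per clockwise turn, foot and knob together. It turns with about 0.06 N m and stays where it is left. The foot turns with it: once it rubs on the plate, the torque rises by about 0.01 to 0.02 N m for each newton of load.
- knob_grip (a point): Middle of the knob's red bar, on the screw axis, 118 to 128 mm above the bench at the start. The bar is 58 mm long (its own x), 14 mm thick (its own y), 26 mm high, on the 13 mm thick screw. The knob's height on the screw differs by 3 mm either way, so it does not tell the foot's height. Free for 120 mm around.
- plate_center (a point): Centre (half-way up) of the loose steel bearing plate, 60 mm (its own x) by 160 mm (its own y) by 10 mm thick, 0.55 to 0.85 kg, lying flat on the bench; this point is 5 mm above the bench.
- pulley: Loose aluminium step pulley, 92 mm across, 60 mm high, standing; origin at the centre of its underside. To be left alone.
- tin: Blue tin with a light metal lid, 68 mm across, 85 mm high, standing; origin at the centre of its underside. To be left alone.
- wrench: Steel wrench, 190 mm long (its own x), lying on the bench; origin under its middle. To be left alone.
Mind the look-alikes: they are no part of the job. What is shaped like the part that bears plate_center but purple or turquoise is not meant.

How it is judged:
By the outcome, as a careful person would: the job done as asked, in the order asked, and still so for the second after the job is handed in, with the robot touching nothing.
It also fails if it takes over 72 s, if anything falls off the work surface, if the arm or the gripper's body presses on something with over 40 N, if the wrist force passes 120 N, or if a joint passes its speed limit or range.

## Robot

A 6-joint arm with a two-finger parallel gripper is mounted at the origin on the work surface. World frame = base frame: x ahead of the robot, y to its left, z up, the work surface at z = 0. Lengths are in mm, angles in rad, forces in N, time in s.
With the tool pointing down it reaches from about 300 to 775 mm from the base axis. Payload 14.6 kg.
Tool frame: the origin (TCP) lies between the finger pads; the fingertips stand 8 mm ahead of it and the grasp point (between the pads) lies 11 mm behind it; y points along the fingers, x is the direction in which the jaws open and shut, and the axes are right-handed (so a half turn about y gives the same grasp; the last joint's range is limited). The gripper opens to 94 mm and grips with 3 to 60 N. Pads are 16 mm wide; open, the fingers measure 119 mm over their backs; the gripper's body (75 mm by 177 mm) begins 78 mm behind the grasp point.
Start: joints at [-1.32, 0.3, 1.521, -0, 1.321, -0.067], TCP at [171.855, -522.451, 213.446] pointing down, gripper open.
Joint ranges: [-3.03, 3.03], [-0.79, 2.21], [0.23, 2.52], [-1.04, 4.18], [0, 3.07], [-2.55, 2.55]. Speed limits (rad/s): [2.22, 2.22, 2.57, 3.14, 3.14, 3.14].

## Interface

Orientations are given as [roll, pitch, yaw] about the fixed x, y, z axes, in that order (R = Rz(yaw) Ry(pitch) Rx(roll)).
In Python, from cell import read_state, imaging, order gives the robot as it stands. The module is installed in compiled form; this text tells all that it offers.
- The arm moves only by the shell command python3 -m handwheel 'ROWS' [FORCE]. ROWS is JSON, a list that holds one entry, the list of rows, each a list of 7 numbers: the shift along the tool's x, y, z in mm, then the turn, a rotation vector about the tool's x, y, z in degrees, then the opening, from -1 (shut) to 1 (fully open), so that 0 is half open. A call has 1 to 5 rows; each row is the pose to reach, as a shift and turn from the pose measured when the call began, along the tool's axes at that moment; what a row does not reach only later rows make up. A row lasts 1/12 s, in which the tool goes at most 41.7 mm and 7.16 degrees, less where a joint would pass 70% of its speed; a pose out of reach is approached as far as the arm can. A call with a gripper value outside its range is refused whole. The fingers move at their own pace and stop on an object; FORCE is the grip in N (left out, the last holds). Time passes only in rows, so rows that repeat a pose let the fingers close. It gives the time, the measured TCP pose, the force and the opening at its end, in the units of the state.
- read_state(): the state, without advancing time (a new reading comes with each control period).
- imaging.camera(name): name is "scene" or "top" or "wrist"; returns (picture, depth): 400x640x3 uint8, red, green, blue; 400x640 float32, mm along the optical axis (not along the pixel's ray), 0 where there is no reading.
- imaging.get_calibration(name): a dict with "mtx" (3x3 intrinsics, pixels), "world_from_camera" (4x4, takes a point from camera to world coordinates); the wrist camera has in their place "hand_eye" (4x4, takes a point from camera to tool coordinates, whose origin is the TCP and whose axes are the tool frame's). Camera axes: x right, y down, z forward; pixel columns grow to the right and rows downward; lengths in mm; the calibration is good to about 2 mm. A picture is of the moment at which its call begins: read the wrist's pose just before it. get_calibration takes no time and is no camera call.
- order.sign_off(): hands the job in, once; it reports no verdict.
The state is a dict: "clock": time; "joints": joint angles; "qd": joint speeds; "effort": joint torques, N m; "eef_pos": TCP position; "eef_rot": TCP orientation; "wrist_force": force on the tool from outside, world axes, zero at the start; "moment": the same for the moment, N m; "finger_gap": finger opening in mm.
Only numpy, scipy, OpenCV 4.12 (cv2) and the standard library are available. Lean on these libraries where they do the work, as an engineer would, in place of code of your own. Each camera call takes 0.05 s, during which the arm holds its last target.

## Working session

There is one attempt and no reset: what is moved stays moved. The work goes in short steps, Python scripts to look and compute and a shell command to move; the robot and the scene stay as the last step left them, time stands still between calls to the robot, and variables do not carry over. Pictures are saved under pics/ and viewed, and the job is handed in when it is done.

```bash
mkdir -p pics; ls
python3 - <<'E'
from cell import read_state, imaging, order
import cv2,numpy as np
print(read_state())
for n in ("scene","top"):
    p,d=imaging.camera(n)
    cv2.imwrite(f"pics/{n}0.png",p[...,::-1]); np.save(f"{n}0.npy",d); np.save(f"{n}0p.npy",p)
    c=imaging.get_calibration(n); print(n,c)
print(imaging.get_calibration("wrist"))
E
```

```text
pics
{'clock': 0.0, 'joints': array([-1.31959074e+00,  3.00452984e-01,  1.52159676e+00,  1.49070057e-05,
        1.32071598e+00, -6.66362095e-02]), 'qd': array([ 0.00027884,  0.00034559,  0.0007164 , -0.00023003, -0.0018288 ,
       -0.00047222]), 'effort': array([ 9.25650675e-04, -5.31807804e+01, -3.52735877e+01,  7.08749355e-02,
        2.44231615e-02, -1.06952771e-04]), 'eef_pos': array([ 171.80054945, -522.20116162,  212.88963641]), 'eef_rot': array([-1.57070381e+00,  1.16950568e-03, -1.25295817e+00]), 'wrist_force': array([-1.08960722,  0.06342535, -0.82995176]), 'moment': array([-0.04487436, -0.02366644, -0.01503314]), 'finger_gap': 93.72291747229}
scene {'mtx': array([[403.26427745,   0.        , 314.98445798],
       [  0.        , 403.26427745, 197.66149911],
       [  0.        ,   0.        ,   1.        ]]), 'world_from_camera': array([[-1.96559000e-01,  8.09548870e-01, -5.53168316e-01,
         1.05636959e+03],
       [ 9.80461631e-01,  1.66725334e-01, -1.04391828e-01,
         2.08130778e+02],
       [ 7.71688583e-03, -5.62879463e-01, -8.26502970e-01,
         9.1424795
[... 441 characters left out ...]
26185e+01],
       [ 1.55921172e-03, -9.91228973e-02, -9.95073977e-01,
         1.26405842e+03],
       [ 0.00000000e+00,  0.00000000e+00,  0.00000000e+00,
         1.00000000e+00]])}
{'mtx': array([[295.53626001,   0.        , 314.69135632],
       [  0.        , 295.53626001, 197.17406351],
       [  0.        ,   0.        ,   1.        ]]), 'hand_eye': array([[ 9.99999691e-01,  7.27862707e-04,  2.97646758e-04,
         2.85346570e-01],
       [-1.04334380e-04, -2.52354001e-01,  9.67634976e-01,
        -1.71054058e+02],
       [ 7.79417763e-04, -9.67634708e-01, -2.52353847e-01,
         7.36381563e+01],
       [ 0.00000000e+00,  0.00000000e+00,  0.00000000e+00,
         1.00000000e+00]])}
```

View pics/scene0.png

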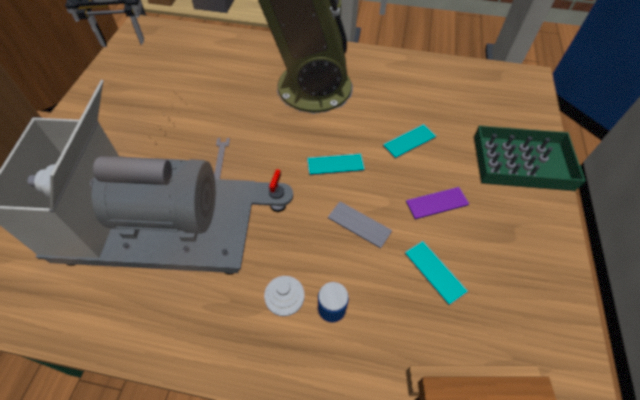

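View pics/top0.png

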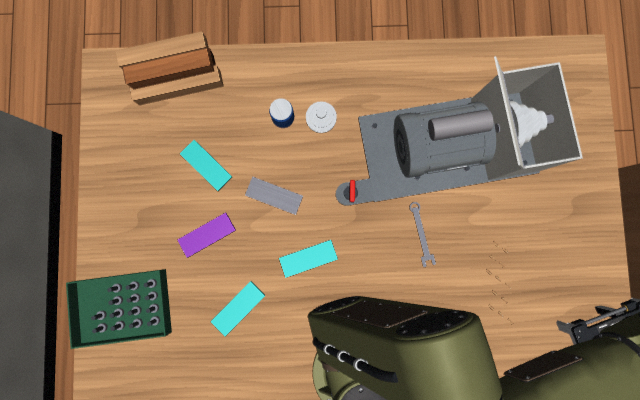

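```bash
cat > h.py <<'E'
import numpy as np,cv2
from cell import read_state, imaging
from scipy.spatial.transform import Rotation as Ro
def pts(n,d):
    c=imaging.get_calibration(n);K=c["mtx"]
    v,u=np.mgrid[:400,:640]
    P=np.stack([(u-K[0,2])/K[0,0]*d,(v-K[1,2])/K[1,1]*d,d],-1)
    if n=="wrist":
        s=read_state();T=np.eye(4);T[:3,:3]=Ro.from_euler('xyz',s["eef_rot"]).as_matrix();T[:3,3]=s["eef_pos"];T=T@c["hand_eye"]
    else: T=c["world_from_camera"]
    return P@T[:3,:3].T+T[:3,3]
E
python3 - <<'E'
from h import *
for n in ("top","scene"):
    d=np.load(n+"0.npy");p=np.load(n+"0p.npy").astype(int);W=pts(n,d)
    hsv=cv2.cvtColor(p.astype(np.uint8),cv2.COLOR_RGB2HSV)
    red=(p[...,0]>150)&(p[...,1]<60)&(p[...,2]<60)&(W[...,2]>90)
    q=W[red];print(n,"red",len(q),q.min(0),q.max(0),np.median(q,0)); 
    t=q[q[:,2]>np.percentile(q[:,2],60)]; print(cv2.minAreaRect(t[:,:2].astype(np.float32)))
    grey=(hsv[...,1]<50)&(W[...,2]<25)&(W[...,2]>2)
    seed={"top":(273,195),"scene":(360,224)}[n]
    k,l=cv2.connectedComponents(grey.astype(np.uint8))
    m=l==l[seed[1],seed[0]];q=W[m];print("plate",m.sum(),np.median(q,0),cv2.minAreaRect(q[:,:2].astype(np.float32)))
    # ear region / bedplate top
    R=W[(W[...,2]>70)&(W[...,2]<80)&(hsv[...,1]<60)];print("bed",len(R),cv2.minAreaRect(R[:,:2].astype(np.float32)))
    B=(W[...,2]>50)&(W[...,2]<100)&(hsv[...,1]<70)
    print("bench z",np.median(W[...,2][(abs(W[...,2])<15)]))
    p8=p.astype(np.uint8)[...,::-1]
    c={"top":(250,130,400,230),"scene":(200,150,420,310)}[n]
    cv2.imwrite(f"pics/{n}_crop.png",cv2.resize(p8[c[1]:c[3],c[0]:c[2]],None,fx=3.6,fy=3.6,interpolation=cv2.INTER_CUBIC))
E
```

```text
top red 91 [470.16131803  -3.74403696 134.10881007] [526.08749666   8.84997691 146.26744186] [501.86967555   1.91399968 139.79924005]
((498.0555725097656, 2.72161865234375), (10.573793411254883, 55.653255462646484), 87.88288116455078)
plate 1091 [504.44729299 220.99158599  10.03269928] ((504.7317199707031, 221.79464721679688), (159.98423767089844, 58.96805953979492), 67.2891845703125)
bed 5398 ((617.7133178710938, -151.87319946289062), (296.3399963378906, 747.0729370117188), 0.8919343948364258)
bench z 0.3111862772971108
scene red 76 [476.01735988  -3.12366159 135.93211826] [1056.36958917  208.13077845  914.24795741] [502.00619627   3.54275836 139.42085994]
((770.73974609375, 96.86237335205078), (612.5790405273438, 24.6461181640625), 18.979658126831055)
plate 1237 [508.48372191 224.32495532   9.62576396] ((506.3118591308594, 221.3820343017578), (159.39923095703125, 62.74583053588867), 66.51376342773438)
bed 7222 ((622.5557861328125, -136.5401611328125), (306.08209228515625, 713.7850952148438), 1.1143444776535034)
bench z -0.1729960773793664
```

Run:
```python
from h import *
d=np.load("top0.npy");W=pts("top",d)
for r in range(170,215,3): print(r,' '.join(f"{W[r,c,2]:.0f}" for c in range(328,385,3)))
for u,v in [(348,193),(281,113),(321,117),(423,235),(308,258),(206,165),(367,148),(366,180)]: print(u,v,W[v,u].round(0))
```

```text
170 4 -3 -3 -1 2 0 0 -0 3 1 -2 -2 3 2 74 77 72 78 71
173 0 5 4 -2 -4 -0 4 0 -3 1 -2 5 -1 1 80 77 74 76 79
176 -0 1 -1 1 -1 1 2 1 -0 1 0 4 0 3 81 73 76 74 72
179 -2 -0 6 -1 7 -1 -2 -1 1 4 2 -0 74 78 78 77 72 80 78
182 4 -0 2 1 0 -0 -1 76 141 82 78 77 78 76 78 78 74 78 70
185 6 2 -0 4 76 73 76 119 138 76 72 77 81 75 79 73 80 75 73
188 2 -3 1 77 77 75 88 119 144 85 77 79 74 77 76 73 75 80 76
191 2 2 -2 77 76 1264 82 128 141 83 75 78 72 78 77 77 77 73 78
194 -1 -0 -1 75 78 77 86 132 143 84 76 79 79 78 77 74 79 76 76
197 1 -2 -0 76 75 77 89 134 141 89 80 71 75 75 73 76 72 75 75
200 0 2 2 74 79 77 74 137 139 75 77 74 81 77 79 76 75 80 70
203 0 3 -1 0 74 74 77 78 73 76 76 1264 -0 1 -2 3 -0 -3 1
206 3 2 -1 -2 -0 2 -2 -2 3 1 -2 0 -0 0 -3 0 -1 5 0
209 3 -1 4 0 1 5 -1 -2 2 -3 0 2 1 -3 -4 2 -0 0 -5
212 1 -4 0 7 -2 3 0 -0 2 5 0 -3 -0 1 -1 -0 1 -0 3
348 193 [497.  10.  87.]
281 113 [728. 189.  85.]
321 117 [719.  77.  64.]
423 235 [ 376. -209.    9.]
308 258 [320. 126.  12.]
206 165 [600. 418.  10.]
367 148 [623. -49.  77.]
366 180 [533. -43.  75.]
```

View pics/top_crop.png

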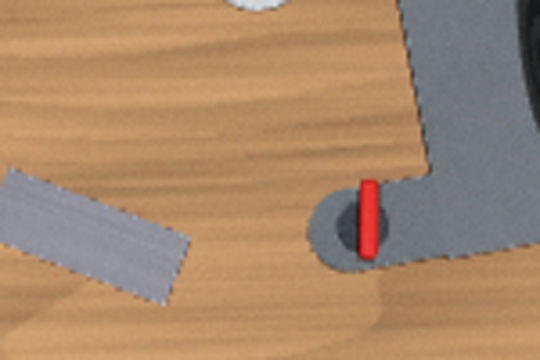

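View pics/scene_crop.png

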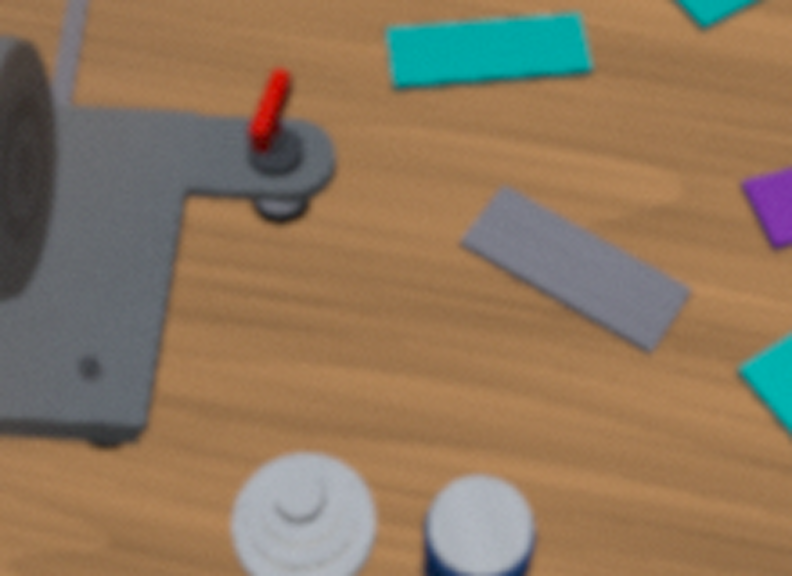

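```bash
cat >> h.py <<'E'
def onplane(n,uv,z):
    c=imaging.get_calibration(n);K=c["mtx"];T=c["world_from_camera"]
    uv=np.atleast_2d(uv).astype(float)
    r=np.c_[(uv[:,0]-K[0,2])/K[0,0],(uv[:,1]-K[1,2])/K[1,1],np.ones(len(uv))]@T[:3,:3].T
    return T[:3,3]+r*((z-T[2,3])/r[:,2])[:,None]
E
python3 - <<'E'
from h import *
from scipy.optimize import least_squares
for n,zt in (("top",76),):
    d=np.load(n+"0.npy");p=np.load(n+"0p.npy");W=pts(n,d)
    hi=cv2.medianBlur(((W[...,2]>40)).astype(np.uint8),3)
    roi=np.zeros_like(hi)
    # ear: columns 330..366
    c,_=cv2.findContours(hi,cv2.RETR_LIST,cv2.CHAIN_APPROX_NONE)
    P=np.concatenate(c)[:,0]
    P=P[(P[:,0]>330)&(P[:,0]<364)&(P[:,1]>175)&(P[:,1]<212)]
    X=onplane(n,P,zt)[:,:2]
    # stadium: segment from axis c going along -ydir, radius r
    def f(t):
        c=t[:2];y=np.array([-np.sin(t[2]),np.cos(t[2])])
        s=(X-c)@y;s=np.minimum(s,0) ; s=-np.abs(s)
        return np.linalg.norm(X-c-s[:,None]*y,axis=1)-t[3]
    r=least_squares(f,[500,5,0.15,32],loss='soft_l1');print(n,len(X),r.x,np.degrees(r.x[2]),np.abs(r.fun).mean())
    # bed right/left edges: row edge y=-60 line near column 360-368 rows 120-170
    Q=np.concatenate(c)[:,0];Q=Q[(Q[:,0]>355)&(Q[:,0]<372)&(Q[:,1]>122)&(Q[:,1]<172)]
    Y=onplane(n,Q,76)[:,:2].astype(np.float32);l=cv2.fitLine(Y,cv2.DIST_HUBER,0,.01,.01).ravel();print("bed edge",l,np.degrees(np.arctan2(l[1],l[0])))
    a=r.x; yv=np.array([-np.sin(a[2]),np.cos(a[2])]);print("edge y in drive",(l[2:]-a[:2])@yv)
    Q=np.concatenate(c)[:,0];Q=Q[(Q[:,0]>375)&(Q[:,0]<480)&(Q[:,1]>185)&(Q[:,1]<210)]
    Y=onplane(n,Q,76)[:,:2].astype(np.float32);l=cv2.fitLine(Y,cv2.DIST_HUBER,0,.01,.01).ravel();print("long edge",l,np.degrees(np.arctan2(l[1],l[0]))-90)
    # dark bush
    g=p.max(-1);m=(g<75)&(hi>0);m[:, :336]=0;m[:,362:]=0;m[:178]=0;m[206:]=0
    v,u=np.nonzero(m);print("bush",len(u),u.min(),u.max(),v.min(),v.max(),onplane(n,[[(u.min()+u.max())/2,(v.min()+v.max())/2]],85))
# plate by colour
    k=onplane("top",[[273.5,195.5]],10);print(k)
E
```

```text
top 66 [4.96378699e+02 1.20228931e+01 1.50381498e-01 3.12575207e+01] 8.616225152313895 0.9486505503637112
bed edge [ 9.8937094e-01  1.4541359e-01  6.2712769e+02 -3.9102383e+01] 8.36123
edge y in drive -70.13647901011893
long edge [ 1.4399174e-01 -9.8957890e-01  4.9161462e+02 -1.8947481e+02] -171.7211
bush 61 344 357 186 199 [[498.48637367   2.5536262   85.        ]]
[[503.73060809 221.87826406  10.        ]]
```

```bash
cat >> h.py <<'E'
def Rt(yaw,t=0): return Ro.from_euler('z',yaw,degrees=True)*Ro.from_euler('x',-90-t,degrees=True)
def plan(p,yaw,t=0):
    s=read_state();R0=Ro.from_euler('xyz',s["eef_rot"])
    print("shift",R0.inv().apply(np.array(p)-s["eef_pos"]).round(1),"rot",np.degrees((R0.inv()*Rt(yaw,t)).as_rotvec()).round(1))
def st():
    s=read_state();R=Ro.from_euler('xyz',s["eef_rot"]);y=R.as_matrix()
    print("t%.2f"%s["clock"],"pos",s["eef_pos"].round(1),"yaw %.1f"%np.degrees(np.arctan2(y[1,0],y[0,0])),"ytool",y[:,1].round(3),"F",s["wrist_force"].round(1),"M",s["moment"].round(3),"gap %.1f"%s["finger_gap"],"q",s["joints"].round(2))
E
python3 -c "
from h import *
st();plan([400,-50,260],-45)"
```

```text
t0.10 pos [ 171.8 -522.2  212.9] yaw -71.8 ytool [-0.     0.001 -1.   ] F [ 0.2 -0.2 -0.7] M [-0.022  0.022 -0.005] gap 94.2 q [-1.32  0.3   1.52 -0.    1.32 -0.07]
shift [-377.3  -46.6  364.3] rot [ -0.  -26.8  -0.1]
```

```bash
python3 -m handwheel '[[[-30,-10,30,0,-5,0,1],[-60,-47,60,0,-7,0,1],[-90,-47,88,0,-10,0,1],[-120,-47,116,0,-12,0,1],[-150,-47,145,0,-14,0,1]]]'; python3 -c "
from h import *
st();plan([400,-50,260],-45)"
```

```text
clock: 0.52
eef_pos: [257.7, -343.8, 260.4]
eef_rot: [-1.57, 0.0, -1.008]
wrist_force: [1.8, -0.3, 0.1]
finger_gap: 94.3
t0.52 pos [ 257.7 -343.8  260.4] yaw -57.7 ytool [ 0.  0. -1.] F [ 1.8 -0.3  0.1] M [ 0.036 -0.014  0.005] gap 94.3 q [-1.01 -0.01  1.77  0.    1.39 -0.01]
shift [-172.4    0.5  277.2] rot [ -0.  -12.7  -0. ]
```

```bash
python3 -m handwheel '[[[-22,0,35,0,-3,0,1],[-44,0,70,0,-6,0,1],[-66,0,105,0,-9,0,1],[-88,0,140,0,-12,0,1],[-108,0,175,0,-14,0,1]]]'; python3 -c "
from h import *
st();plan([520,260,220],-23)"
```

```text
clock: 0.93
eef_pos: [348.1, -156.9, 260.5]
eef_rot: [-1.57, -0.0, -0.761]
wrist_force: [-0.3, -0.4, -0.2]
finger_gap: 93.8
t0.93 pos [ 348.1 -156.9  260.5] yaw -43.6 ytool [ 0.001  0.    -1.   ] F [-0.3 -0.4 -0.2] M [-0.035 -0.03   0.03 ] gap 93.8 q [-0.52 -0.13  1.87  0.    1.39  0.24]
shift [-162.9   40.7  420.5] rot [ -0.  -20.6   0. ]
```

```bash
python3 -m handwheel '[[[-14,0,38,0,-3,0,1],[-28,0,76,0,-6,0,1],[-42,0,114,0,-9,0,1],[-56,0,152,0,-10,0,1],[-70,0,190,0,-11,0,1]]]'; python3 -c "
from h import *
st();plan([520,260,220],-23)"
```

```text
clock: 1.35
eef_pos: [428.6, 31.1, 260.6]
eef_rot: [-1.57, -0.001, -0.567]
wrist_force: [-0.0, -1.5, 0.8]
finger_gap: 94.3
t1.35 pos [428.6  31.1 260.6] yaw -32.5 ytool [ 0.001  0.    -1.   ] F [-0.  -1.5  0.8] M [-0.021 -0.091  0.035] gap 94.3 q [-0.01 -0.01  1.77  0.    1.39  0.55]
shift [-45.9  40.7 242.1] rot [-0.  -9.5  0. ]
```

```bash
python3 -m handwheel '[[[-8,8,40,0,-3,0,1],[-16,16,80,0,-6,0,1],[-24,24,120,0,-9,0,1],[-32,32,160,0,-9.5,0,1],[-40,40,200,0,-9.5,0,1]]]'
python3 - <<'E'
from h import *
st()
s=read_state();p,d=imaging.camera("wrist");np.savez("w1.npz",p=p,d=d,pos=s["eef_pos"],rot=s["eef_rot"]);cv2.imwrite("pics/w1.png",p[...,::-1])
E
```

```text
clock: 1.77
eef_pos: [501.9, 222.1, 220.2]
eef_rot: [-1.571, -0.0, -0.4]
wrist_force: [0.5, -1.2, 0.2]
finger_gap: 94.2
t1.77 pos [501.9 222.1 220.2] yaw -22.9 ytool [ 0. -0. -1.] F [ 0.5 -1.2  0.2] M [-0.044 -0.086 -0.028] gap 94.2 q [ 0.35  0.29  1.52 -0.    1.33  0.75]
```

View pics/w1.png

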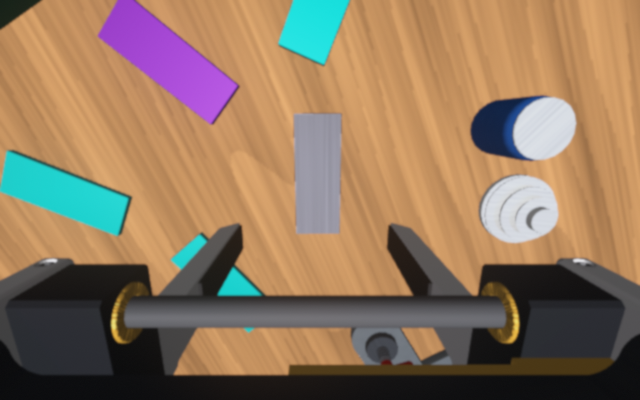

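Run:
```python
from h import *
z=np.load("w1.npz");p=z["p"];W=pts("wrist",z["d"])
hsv=cv2.cvtColor(p,cv2.COLOR_RGB2HSV)
m=((hsv[...,1]<60)&(W[...,2]>3)&(W[...,2]<18)).astype(np.uint8)
k,l=cv2.connectedComponents(m);m=l==l[174,318]
q=W[m];r=cv2.minAreaRect(q[:,:2].astype(np.float32));print(m.sum(),np.median(q,0),r)
v,u=np.nonzero(m);r2=cv2.minAreaRect(np.c_[u,v].astype(np.float32));print(r2)
# ray-plane at z=10
c=imaging.get_calibration("wrist");K=c["mtx"];T=np.eye(4);T[:3,:3]=Ro.from_euler('xyz',z["rot"]).as_matrix();T[:3,3]=z["pos"];T=T@c["hand_eye"]
uv=cv2.boxPoints(r2);R=np.c_[(uv[:,0]-K[0,2])/K[0,0],(uv[:,1]-K[1,2])/K[1,1],np.ones(4)]@T[:3,:3].T
X=T[:3,3]+R*((10-T[2,3])/R[:,2])[:,None];print(X.round(1),X.mean(0),cv2.minAreaRect(X[:,:2].astype(np.float32)))
```

```text
5438 [508.01483624 232.38628513   7.22026001] ((506.22698974609375, 226.5095977783203), (158.80152893066406, 59.673728942871094), 67.53498077392578)
((317.0, 173.5), (119.0, 46.0), 90.0)
[[510.2 306.   10. ]
 [562.8 283.8  10. ]
 [504.6 137.1  10. ]
 [446.3 161.8  10. ]] [505.97622642 222.17965925  10.        ] ((506.1231994628906, 222.118408203125), (157.7472381591797, 63.334434509277344), 67.10926055908203)
```

```bash
python3 -c "
from h import *
plan([531.8,285.2,70],-22.8,15);plan([531.8,285.2,12],-22.8,15)"
```

```text
shift [  4.6 147.5  65.3] rot [-15.   -0.   -0.1]
shift [  4.7 205.5  65.4] rot [-15.   -0.   -0.1]
```

```bash
python3 -m handwheel '[[[4.6,35,20,-5,0,0,1],[4.6,70,40,-10,0,0,1],[4.6,105,65.4,-15,0,0,1],[4.6,140,65.4,-15,0,0,1],[4.6,165,65.4,-15,0,0,1]]]'; python3 -c "
from h import *
st();plan([531.8,285.2,12],-22.8,15)"
```

```text
clock: 2.23
eef_pos: [530.2, 286.3, 46.8]
eef_rot: [-1.838, 0.006, -0.396]
wrist_force: [-0.4, 0.2, -0.7]
finger_gap: 94.2
t2.23 pos [530.2 286.3  46.8] yaw -22.7 ytool [-0.107 -0.242 -0.964] F [-0.4  0.2 -0.7] M [ 0.092 -0.104  0.017] gap 94.2 q [ 0.5   0.72  1.33 -0.17  1.31  0.96]
shift [ 2.1 33.7  8.8] rot [ 0.3  0.2 -0.3]
```

```bash
python3 -m handwheel '[[[2,15,4,0,0,0,1],[2,28,7.5,0,0,0,1],[2,33.5,9,0,0,0,1],[2,33.5,9,0,0,0,1]]]'; python3 -c "
from h import *
st();plan([531.8,285.2,12],-22.8,15)"
```

```text
clock: 2.57
eef_pos: [531.5, 285.2, 11.7]
eef_rot: [-1.839, 0.007, -0.397]
wrist_force: [-0.4, -0.1, -0.3]
finger_gap: 94.0
t2.57 pos [531.5 285.2  11.7] yaw -22.7 ytool [-0.109 -0.242 -0.964] F [-0.4 -0.1 -0.3] M [ 0.084 -0.097 -0.006] gap 94.0 q [ 0.5   0.77  1.34 -0.17  1.26  0.97]
shift [ 0.2 -0.4  0. ] rot [ 0.4  0.2 -0.4]
```

```bash
python3 -m handwheel '[[[0,0,0,0,0,0,-1],[0,0,0,0,0,0,-1],[0,0,0,0,0,0,-1],[0,0,0,0,0,0,-1],[0,0,0,0,0,0,-1]]]' 35
python3 - <<'E'
from h import *
st()
s=read_state();p,d=imaging.camera("wrist");cv2.imwrite("pics/w2.png",p[...,::-1])
E
```

```text
clock: 2.98
eef_pos: [531.8, 285.2, 12.3]
eef_rot: [-1.838, 0.006, -0.397]
wrist_force: [-0.1, 0.3, 0.2]
finger_gap: 64.0
t2.98 pos [531.8 285.2  12.3] yaw -22.7 ytool [-0.108 -0.242 -0.964] F [-0.1  0.3  0.2] M [ 0.042 -0.065 -0.022] gap 64.0 q [ 0.5   0.76  1.34 -0.17  1.26  0.97]
```

View pics/w2.png

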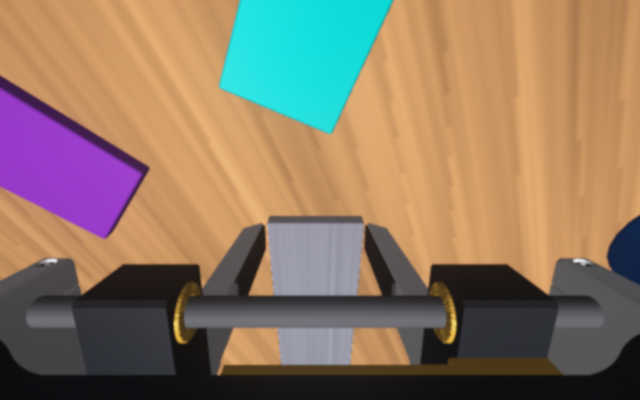

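```bash
python3 -m handwheel '[[[0,0,0,0,0,0,-1],[0,0,0,0,0,0,-1],[0,0,0,0,0,0,-1]]]' 35
python3 - <<'E'
from h import *
st()
th=np.radians(8.4);y=np.array([-np.sin(th),np.cos(th),0]);a=np.array([498.5,2.5,0])
# rotate about plate center to yaw 8.4; center at drive y 200
for yy in (210,160,68):
    plan(a+y*(yy)+[0,0,12.5],8.4,15); print(a+y*yy)
E
```

```text
clock: 3.28
eef_pos: [531.8, 285.2, 12.1]
eef_rot: [-1.839, 0.006, -0.396]
wrist_force: [0.1, -0.7, -0.7]
finger_gap: 59.3
t3.28 pos [531.8 285.2  12.1] yaw -22.7 ytool [-0.108 -0.242 -0.964] F [ 0.1 -0.7 -0.7] M [ 0.085 -0.194  0.06 ] gap 59.3 q [ 0.5   0.76  1.34 -0.17  1.26  0.97]
shift [-30.   24.7 -90.5] rot [  0.2 -29.9  -8.5]
[467.822564   210.24718992   0.        ]
shift [  -4.2   35.8 -131.9] rot [  0.2 -29.9  -8.5]
[475.12671543 160.78357327   0.        ]
shift [  43.3   56.4 -207.9] rot [  0.2 -29.9  -8.5]
[488.56635406  69.77051864   0.        ]
```

```bash
python3 -m handwheel '[[[-6,5,-18,0,-6,-1.7,-1],[-12,9.9,-36.2,0.1,-12,-3.4,-1],[-18,14.8,-54.3,0.1,-18,-5.1,-1],[-24,19.7,-72.4,0.2,-24,-6.8,-1],[-30,24.7,-90.5,0.2,-29.9,-8.5,-1]]]'
python3 - <<'E'
from h import *
st()
for n in ("top","wrist"):
    p,d=imaging.camera(n);np.savez(n+"3.npz",p=p,d=d,pos=read_state()["eef_pos"],rot=read_state()["eef_rot"]);cv2.imwrite(f"pics/{n}3.png",p[...,::-1])
E
```

```text
clock: 3.7
eef_pos: [466.9, 209.9, 12.2]
eef_rot: [-1.833, 0.0, 0.152]
wrist_force: [0.3, 2.9, -3.4]
finger_gap: 59.6
t3.70 pos [466.9 209.9  12.2] yaw 8.7 ytool [ 0.039 -0.256 -0.966] F [ 0.3  2.9 -3.4] M [ 0.583  0.023 -0.035] gap 59.6 q [ 0.48  0.54  1.73 -0.3   0.98  0.51]
```

View pics/top3.png

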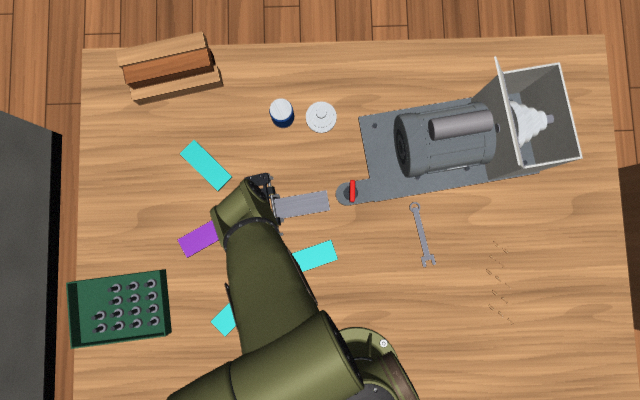

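View pics/wrist3.png

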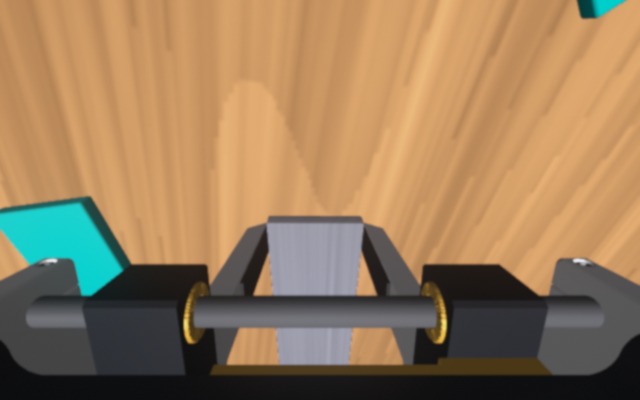

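Run:
```python
from h import *
z=np.load("top3.npz");p=z["p"];W=pts("top",z["d"]);hsv=cv2.cvtColor(p,cv2.COLOR_RGB2HSV)
m=((hsv[...,1]<60)&(W[...,2]>3)&(W[...,2]<22)&(hsv[...,2]>90)).astype(np.uint8)
k,l=cv2.connectedComponents(m);m=(l==l[204,305]);v,u=np.nonzero(m);print(m.sum(),u.min(),u.max(),v.min(),v.max())
X=onplane("top",np.c_[u,v],10)
th=np.radians(8.4);y=np.array([-np.sin(th),np.cos(th)]);x=np.array([np.cos(th),np.sin(th)]);a=np.array([498.5,2.5])
s=(X[:,:2]-a)@y;t=(X[:,:2]-a)@x
print("inner end y",np.percentile(s,[0.3,1,2]), "z along",[ (round(lo),np.median(W[m][(s>lo)&(s<lo+15)][:,2]).round(1)) for lo in range(60,140,15)])
print("width",[(lo,t[(s>lo)&(s<lo+8)].min().round(1),t[(s>lo)&(s<lo+8)].max().round(1)) for lo in range(66,135,8)])
# heading
c=[( lo+4,(t[(s>lo)&(s<lo+8)].min()+t[(s>lo)&(s<lo+8)].max())/2) for lo in range(66,135,8)]
print(np.degrees(np.arctan(np.polyfit(*np.array(c).T,1))))
# edge colours bush again: axis estimation from scene view for check
p=np.load("scene0p.npy");g=p.max(-1).astype(int)
print(onplane("scene",[[276.5,191.8]],85), onplane("scene",[[278,206]],14))
```

```text
1088 274 329 190 221
inner end y [62.79063166 63.75962503 65.5049369 ] z along [(60, np.float64(9.7)), (75, np.float64(10.1)), (90, np.float64(10.2)), (105, np.float64(10.0)), (120, np.float64(9.8)), (135, np.float64(10.0))]
width [(66, np.float64(-32.4), np.float64(24.9)), (74, np.float64(-30.8), np.float64(26.5)), (82, np.float64(-32.2), np.float64(27.0)), (90, np.float64(-31.1), np.float64(26.1)), (98, np.float64(-32.5), np.float64(27.2)), (106, np.float64(-31.0), np.float64(26.3)), (114, np.float64(-32.3), np.float64(27.3)), (122, np.float64(-31.3), np.float64(26.0)), (130, np.float64(-32.1), np.float64(27.5))]
[  0.55496562 -74.43582083]
[[503.39735593   5.25481043  85.        ]] [[500.02405823   3.29554585  14.        ]]
```

Run:
```python
from h import *
st()
plan([484.2,111.8,12.5],8.4,15)
plan([490.3,70.3,12.5],8.4,15)
```

```text
t3.80 pos [466.2 208.9  12.5] yaw 8.5 ytool [ 0.037 -0.258 -0.965] F [ 0.4 -0.8 -3.6] M [ 0.055 -0.097 -0.14 ] gap 59.0 q [ 0.48  0.54  1.74 -0.3   0.98  0.51]
shift [  3.4  25.7 -95.3] rot [ 0.1  0.1 -0. ]
shift [   3.3   36.6 -135.8] rot [ 0.1  0.1 -0. ]
```

```bash
python3 -m handwheel '[[[1.5,5.2,-19,0,0,0,-1],[3.3,10.4,-38,0,0,0,-1],[3.3,15.4,-57,0,0,0,-1],[3.3,20.5,-76,0,0,0,-1],[3.3,25.7,-95.3,0,0,0,-1]]]'
python3 - <<'E'
from h import *
st()
plan([490.3,70.3,12.2],8.4,15)
p,d=imaging.camera("scene");cv2.imwrite("pics/s4.png",cv2.resize(p[100:280,200:440,::-1],None,fx=3,fy=3,interpolation=cv2.INTER_CUBIC))
E
```

```text
clock: 4.22
eef_pos: [485.1, 111.7, 12.5]
eef_rot: [-1.834, 0.001, 0.144]
wrist_force: [0.1, 1.6, -3.5]
finger_gap: 59.6
t4.22 pos [485.1 111.7  12.5] yaw 8.3 ytool [ 0.037 -0.257 -0.966] F [ 0.1  1.6 -3.5] M [ 0.673 -0.073  0.071] gap 59.6 q [ 0.29  0.49  1.81 -0.33  0.91  0.36]
shift [ -0.8  11.1 -40.2] rot [ 0.1 -0.1 -0.1]
```

View pics/s4.png

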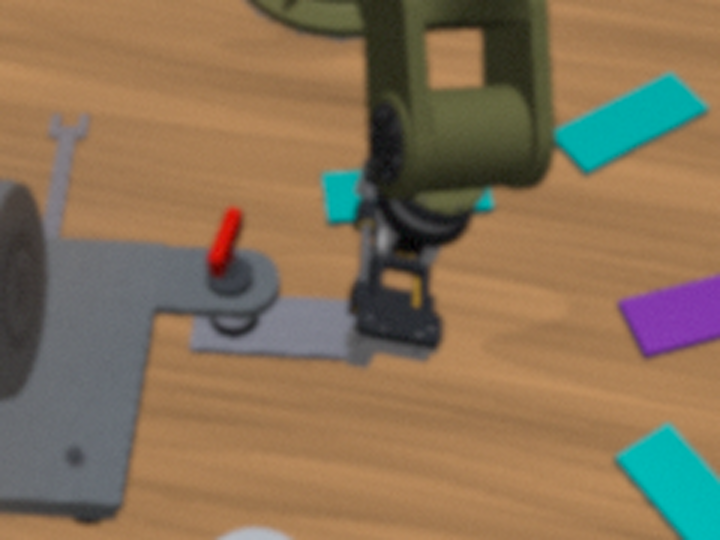

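```bash
python3 -m handwheel '[[[-0.4,3.6,-13,0,0,0,-1],[-0.8,7.2,-26,0,0,0,-1],[-0.8,11.2,-40.2,0,0,0,-1],[-0.8,11.2,-40.2,0,0,0,-1]]]'
python3 - <<'E'
from h import *
st()
p,d=imaging.camera("scene");cv2.imwrite("pics/s5.png",cv2.resize(p[120:260,200:400,::-1],None,fx=4,fy=4,interpolation=cv2.INTER_CUBIC));np.savez("s5.npz",p=p,d=d)
p,d=imaging.camera("top");cv2.imwrite("pics/t5.png",cv2.resize(p[140:240,230:400,::-1],None,fx=4,fy=4,interpolation=cv2.INTER_CUBIC))
E
```

```text
clock: 4.6
eef_pos: [491.5, 66.1, 12.1]
eef_rot: [-1.835, 0.001, 0.138]
wrist_force: [-0.1, -1.7, -3.3]
finger_gap: 59.7
t4.60 pos [491.5  66.1  12.1] yaw 7.9 ytool [ 0.035 -0.259 -0.965] F [-0.1 -1.7 -3.3] M [-0.03  -0.24  -0.001] gap 59.7 q [ 0.2   0.48  1.83 -0.35  0.88  0.29]
```

View pics/s5.png

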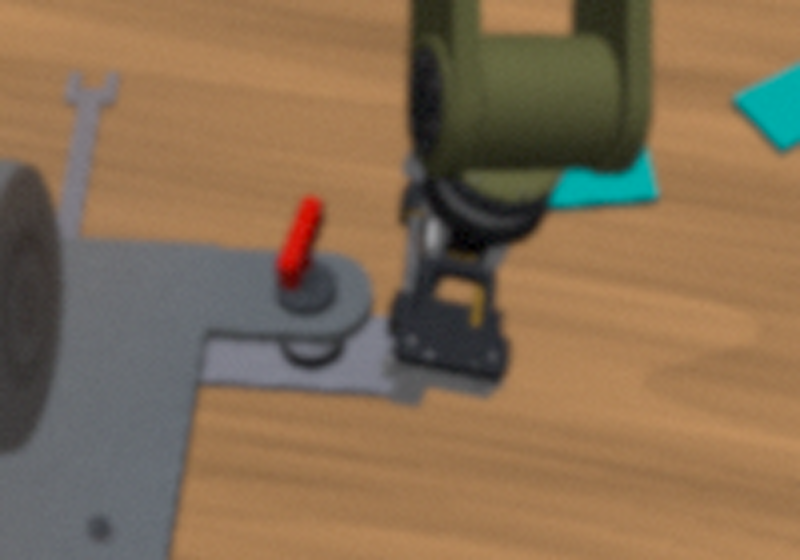

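View pics/t5.png

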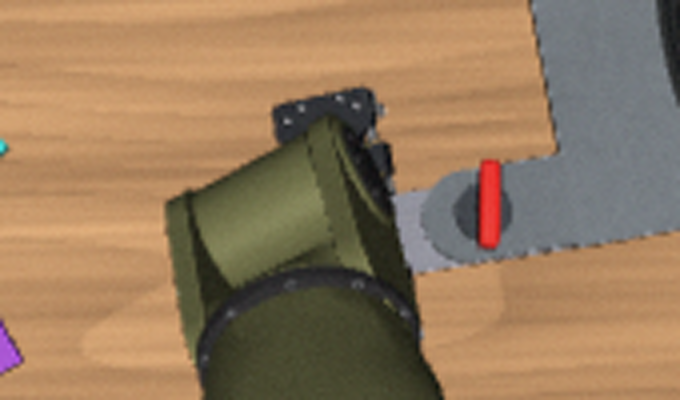

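Run:
```python
from h import *
st()
print(onplane("top",[[350.5,192.2]],85),onplane("top",[[352.2,190.8]],141))
print(onplane("scene",[[276.5,191.3]],85),onplane("scene",[[274.7,180.2]],141))
# sole bottom in scene: ellipse centre, z~17..; plate visible corners
f=lambda x,y:[200+x/4-.4,120+y/4-.4]
print("plate near edge pts (z10)",onplane("scene",[f(205,384),f(380,392)],10))
print("sole extents left/right", onplane("scene",[f(281,348),f(343,348)],17))
```

```text
t4.70 pos [491.1  67.5  12.1] yaw 8.0 ytool [ 0.035 -0.258 -0.965] F [ 0.5 -2.  -4.6] M [-0.002 -0.245 -0.011] gap 59.5 q [ 0.2   0.48  1.83 -0.34  0.88  0.29]
[[499.31442928   2.52330018  85.        ]] [[497.26852947   2.22343434 141.        ]]
[[501.90867749   4.87232616  85.        ]] [[508.7821649    6.31491919 141.        ]]
plate near edge pts (z10) [[541.14097238 -60.04266488  10.        ]
 [524.00649907  53.97858303  10.        ]]
sole extents left/right [[508.06475675 -16.68495465  17.        ]
 [499.79678483  23.5110573   17.        ]]
```

```bash
python3 -m handwheel '[[[0,-0.3,1.2,0,0,0,-1],[0,-0.6,2.5,0,0,0,-1],[0,-0.6,2.5,0,0,0,-1],[0,-0.6,2.5,0,0,0,-1]]]'; python3 -c "
from h import *
st()"; python3 -m handwheel '[[[0,0,0,0,0,0,1],[0,0,0,0,0,0,1],[0,0,0,0,0,0,1],[0,0,0,0,0,0,1],[0,0,0,0,0,0,1]]]';python3 -c "
from h import *
st()"
```

```text
clock: 5.03
eef_pos: [490.7, 70.9, 12.0]
eef_rot: [-1.834, 0.001, 0.14]
wrist_force: [-0.8, 1.5, -3.2]
finger_gap: 59.4
t5.03 pos [490.7  70.9  12. ] yaw 8.0 ytool [ 0.035 -0.258 -0.966] F [-0.8  1.5 -3.2] M [ 0.682 -0.003 -0.008] gap 59.4 q [ 0.21  0.48  1.83 -0.34  0.88  0.29]
clock: 5.45
eef_pos: [490.8, 70.8, 12.1]
eef_rot: [-1.834, 0.001, 0.14]
wrist_force: [-0.1, -0.2, 1.1]
finger_gap: 89.2
t5.45 pos [490.8  70.8  12.1] yaw 8.0 ytool [ 0.036 -0.258 -0.966] F [-0.1 -0.2  1.1] M [ 0.08  -0.105  0.01 ] gap 89.2 q [ 0.21  0.48  1.83 -0.34  0.88  0.29]
```

```bash
python3 -m handwheel '[[[0,-15,0,0,0,0,1],[0,-45,3,0,0,0,1],[0,-85,8,0,0,0,1],[0,-125,14,0,0,0,1],[0,-165,20,0,0,0,1]]]';python3 - <<'E'
from h import *
st()
plan([500,3,240],88,0)
p,d=imaging.camera("wrist");cv2.imwrite("pics/w6.png",p[...,::-1])
p,d=imaging.camera("scene");cv2.imwrite("pics/s6.png",cv2.resize(p[120:260,200:400,::-1],None,fx=4,fy=4,interpolation=cv2.INTER_CUBIC));np.savez("s6.npz",p=p,d=d)
p,d=imaging.camera("top");cv2.imwrite("pics/t6.png",cv2.resize(p[140:240,230:400,::-1],None,fx=4,fy=4,interpolation=cv2.INTER_CUBIC))
E
```

```text
clock: 5.87
eef_pos: [481.7, 133.0, 168.1]
eef_rot: [-1.834, 0.001, 0.14]
wrist_force: [-0.4, 0.3, -0.4]
finger_gap: 93.9
t5.87 pos [481.7 133.  168.1] yaw 8.0 ytool [ 0.035 -0.258 -0.966] F [-0.4  0.3 -0.4] M [ 0.064 -0.072  0.006] gap 93.9 q [ 0.33  0.27  1.69 -0.27  1.24  0.29]
shift [-1.000e-01 -3.530e+01 -1.455e+02] rot [ 12.5 -79.5 -10.6]
```

View pics/s6.png

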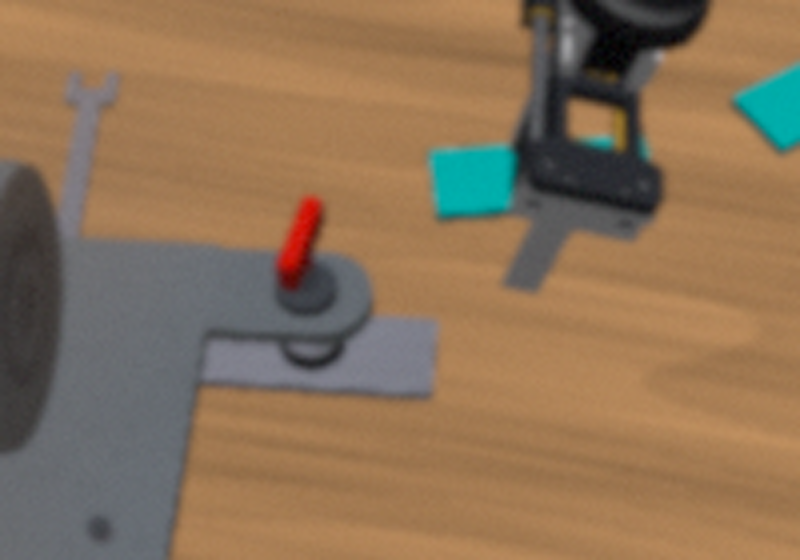

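View pics/t6.png

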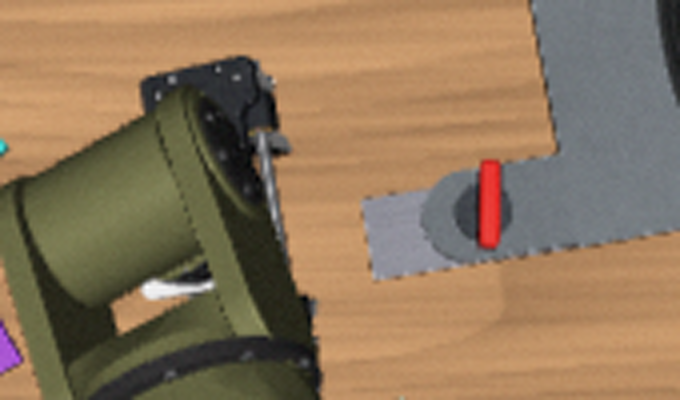

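Run:
```python
from h import *
th=np.radians(8.4);y=np.array([-np.sin(th),np.cos(th)]);x=np.array([np.cos(th),np.sin(th)])
e=onplane("top",[[230+370/4-.4,140+240/4-.4]],10)[0,:2];a=onplane("top",[[350.4,192.2]],85)[0,:2];print("top",e,(e-a)@y,(e-a)@x)
e=onplane("scene",[[200+435/4-.4,120+358.5/4-.4]],8)[0,:2];a=onplane("scene",[[276.5,191.3]],85)[0,:2];print("scene",e,(e-a)@y,(e-a)@x)
```

```text
top [487.55594111  80.40621002] 78.49454959770333 -0.30308299001794264
scene [489.97593864  83.67164736] 79.69715895350998 -0.29348491297915363
```

```bash
python3 -m handwheel '[[[0,-10,-15,1,-7,-1,1],[0,-25,-40,2,-14,-2,1],[0,-35,-70,3,-21,-3,1],[0,-35,-100,4.5,-28,-3.8,1],[0,-35,-130,5.6,-35.5,-4.7,1]]]';python3 - <<'E'
from h import *
st()
plan([500,3,235],88,0)
E
```

```text
clock: 6.43
eef_pos: [498.4, 22.2, 234.4]
eef_rot: [-1.73, 0.042, 0.709]
wrist_force: [0.7, 0.1, 0.2]
finger_gap: 93.9
t6.43 pos [498.4  22.2 234.4] yaw 40.6 ytool [ 0.072 -0.148 -0.986] F [0.7 0.1 0.2] M [ 0.054 -0.055  0.03 ] gap 93.9 q [ 0.05  0.14  1.68 -0.16  1.27 -0.62]
shift [-11.3   2.3 -15.4] rot [  7.6 -47.1  -6.1]
```

```bash
python3 -m handwheel '[[[-2,0,-3,1,-7,-1,1],[-4,1,-6,2.2,-14,-1.8,1],[-6,1,-9,3.4,-21,-2.7,1],[-8,2,-12,4.5,-28,-3.6,1],[-11.3,2.3,-15.4,5.6,-35,-4.6,1]]]';python3 - <<'E'
from h import *
st()
plan([500,3,235],88,0)
E
```

```text
clock: 6.85
eef_pos: [499.6, 2.3, 233.5]
eef_rot: [-1.607, 0.022, 1.326]
wrist_force: [-0.6, 0.3, 0.0]
finger_gap: 93.9
t6.85 pos [499.6   2.3 233.5] yaw 76.0 ytool [ 0.03  -0.03  -0.999] F [-0.6  0.3  0. ] M [ 0.041 -0.172  0.009] gap 93.9 q [-0.05  0.15  1.65 -0.03  1.3  -1.37]
shift [ 0.7 -1.5 -0.3] rot [  1.9 -12.   -1.5]
```

```bash
python3 -m handwheel '[[[0.5,-1,0,1,-7,-1,1],[0.7,-1.5,-0.3,1.9,-12,-1.5,1],[0.7,-1.5,-0.3,1.9,-12,-1.5,1],[0.7,-1.5,-0.3,1.9,-12,-1.5,1]]]';python3 - <<'E'
from h import *
st()
s=read_state()
p,d=imaging.camera("wrist");cv2.imwrite("pics/w7.png",p[...,::-1]);np.savez("w7.npz",p=p,d=d,pos=s["eef_pos"],rot=s["eef_rot"])
W=pts("wrist",d);q=p.astype(int)
red=(q[...,0]>120)&(q[...,1]<60)&(q[...,2]<60)&(W[...,2]>90)&(W[...,2]<160)
v,u=np.nonzero(red);print(red.sum(),u.min(),u.max(),v.min(),v.max())
X=W[red];print(X.min(0),X.max(0),np.percentile(X[:,2],[50,80,95]))
t=X[X[:,2]>np.percentile(X[:,2],50)];r=cv2.minAreaRect(t[:,:2].astype(np.float32));print(r)
E
```

```text
clock: 7.18
eef_pos: [499.8, 2.5, 233.8]
eef_rot: [-1.57, 0.0, 1.531]
wrist_force: [-0.2, -0.7, 0.1]
finger_gap: 93.8
t7.18 pos [499.8   2.5 233.8] yaw 87.7 ytool [-0.001 -0.    -1.   ] F [-0.2 -0.7  0.1] M [ 0.081 -0.146 -0.06 ] gap 93.8 q [-0.07  0.17  1.63 -0.    1.34 -1.6 ]
815 308 322 169 228
[471.3620629   -4.6431677  129.43197433] [526.90054044  10.43211847 142.5169867 ] [139.92575643 140.65430508 141.19758616]
((499.7013854980469, 2.7836990356445312), (11.95024585723877, 53.83535385131836), 85.58330535888672)
```

View pics/w7.png

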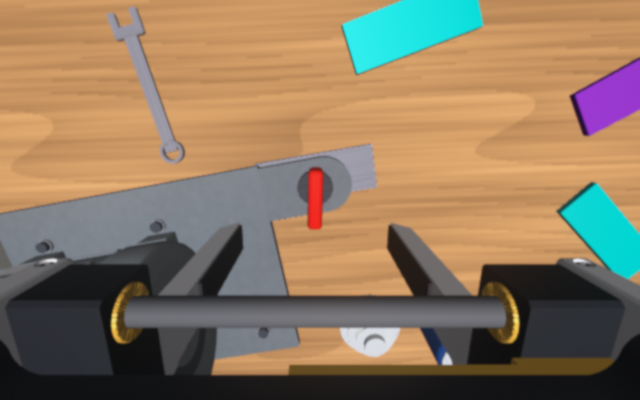

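```bash
python3 -m handwheel '[[[0.3,35,0,0,0.7,0,0.2],[0.3,70,0,0,0.7,0,0],[0.3,95,0,0,0.7,0,-0.2],[0.3,111,0,0,0.7,0,-0.2],[0.3,111,0,0,0.7,0,-0.2]]]';python3 - <<'E'
from h import *
st();print(read_state()["effort"].round(4))
plan([499.8,2.8,122],87,0)
E
```

```text
clock: 7.65
eef_pos: [497.9, 3.2, 119.7]
eef_rot: [-1.565, 0.001, 1.517]
wrist_force: [-1.7, -0.8, 0.4]
finger_gap: 63.9
t7.65 pos [497.9   3.2 119.7] yaw 86.9 ytool [-0.006 -0.    -1.   ] F [-1.7 -0.8  0.4] M [ 0.053 -0.175 -0.009] gap 63.9 q [-0.07  0.29  1.77 -0.    1.09 -1.58]
[-6.03000e-02 -4.86668e+01 -3.15005e+01 -1.50000e-02 -9.09000e-01
 -1.97000e-02]
shift [-0.3 -2.3 -1.9] rot [-0.3 -0.1 -0. ]
```

Still settling; close on the bar.

```bash
python3 -m handwheel '[[[-0.3,-2,-1.9,-0.3,0,0,-0.3],[-0.3,-2,-1.9,-0.3,0,0,-0.6],[-0.3,-2,-1.9,-0.3,0,0,-1],[-0.3,-2,-1.9,-0.3,0,0,-1],[-0.3,-2,-1.9,-0.3,0,0,-1]]]' 25;python3 -c "
from h import *
st();print(read_state()['effort'].round(4))"
python3 -m handwheel '[[[0,0,0,0,0,0,-1],[0,0,0,0,0,0,-1],[0,0,0,0,0,0,-1],[0,0,0,0,0,0,-1],[0,0,0,0,0,0,-1]]]' 25;python3 -c "
from h import *
st();print(read_state()['effort'].round(4))
plan([499.8,2.8,122],87,0)"
```

```text
clock: 8.07
eef_pos: [500.1, 2.8, 122.5]
eef_rot: [-1.572, 0.001, 1.517]
wrist_force: [0.3, -0.0, 0.2]
finger_gap: 30.8
t8.07 pos [500.1   2.8 122.5] yaw 86.9 ytool [ 0.001 -0.001 -1.   ] F [ 0.3 -0.   0.2] M [ 0.06  -0.105  0.045] gap 30.8 q [-0.07  0.29  1.76 -0.    1.09 -1.58]
[ 1.08000e-02 -4.86757e+01 -3.15196e+01 -1.79000e-02  8.04000e-02
  1.18000e-02]
clock: 8.48
eef_pos: [500.3, 2.6, 122.8]
eef_rot: [-1.572, 0.001, 1.516]
wrist_force: [-0.4, -2.1, 4.1]
finger_gap: 13.7
t8.48 pos [500.3   2.6 122.8] yaw 86.9 ytool [ 0.001 -0.001 -1.   ] F [-0.4 -2.1  4.1] M [-0.136 -0.052 -0.066] gap 13.7 q [-0.07  0.29  1.76 -0.    1.09 -1.58]
[ 5.78900e-01 -4.68011e+01 -3.02551e+01  2.05300e-01 -4.92000e-02
 -3.76000e-02]
shift [0.1 0.8 0.5] rot [ 0.1 -0.1 -0. ]
```

```bash
python3 -m handwheel '[[[0,0.4,0,0,7,0,-1],[0,0.6,0,0,14,0,-1],[0,0.7,0,0,21,0,-1],[0,0.9,0,0,28,0,-1],[0,1.0,0,0,35,0,-1]]]';python3 -c "
from h import *
st();print(read_state()['effort'].round(3))"
```

```text
clock: 8.9
eef_pos: [500.3, 2.4, 122.0]
eef_rot: [-1.573, 0.0, 0.9]
wrist_force: [-2.1, -3.2, 3.7]
finger_gap: 13.7
t8.90 pos [500.3   2.4 122. ] yaw 51.5 ytool [ 0.001 -0.001 -1.   ] F [-2.1 -3.2  3.7] M [-0.562  0.303  0.043] gap 13.7 q [-0.07  0.29  1.76 -0.    1.09 -0.97]
[  1.328 -46.792 -30.856   0.774  -0.487  -3.013]
```

```bash
python3 -m handwheel '[[[0,0.2,0,0,7,0,-1],[0,0.4,0,0,14,0,-1],[0,0.5,0,0,21,0,-1],[0,0.7,0,0,28,0,-1],[0,0.9,0,0,35,0,-1]]]';python3 -c "
from h import *
st();print(read_state()['effort'].round(3))
plan([500.1,2.8,120.6],20,0)"
```

```text
clock: 9.32
eef_pos: [500.0, 2.2, 121.2]
eef_rot: [-1.573, -0.0, 0.283]
wrist_force: [-3.2, -2.5, 5.0]
finger_gap: 13.7
t9.32 pos [500.    2.2 121.2] yaw 16.2 ytool [ 0.001 -0.002 -1.   ] F [-3.2 -2.5  5. ] M [-0.535  0.645  0.088] gap 13.7 q [-0.07  0.29  1.76 -0.    1.09 -0.35]
[  1.148 -46.526 -31.168   0.723  -0.894  -3.012]
shift [0.2 0.6 0.6] rot [ 0.1 -3.8 -0. ]
```

```bash
python3 -m handwheel '[[[0,0.4,0.2,0,7,0,-1],[0,0.6,0.3,0,14,0,-1],[0,0.8,0.3,0,21,0,-1],[0,1.0,0.3,0,28,0,-1],[0,1.2,0.3,0,35,0,-1]]]';python3 -c "
from h import *
st()"
for i in 1; do python3 -m handwheel '[[[0,0.15,0,0,7,0,-1],[0,0.3,0,0,14,0,-1]]]';done;python3 -c "
from h import *
st();plan([500.1,2.8,119.6],-30,0)"
```

```text
clock: 9.73
eef_pos: [499.7, 2.2, 120.3]
eef_rot: [-1.573, -0.001, -0.334]
wrist_force: [-5.2, -2.9, 8.9]
finger_gap: 13.8
t9.73 pos [499.7   2.2 120.3] yaw -19.1 ytool [ 0.    -0.002 -1.   ] F [-5.2 -2.9  8.9] M [-0.458  1.038  0.024] gap 13.8 q [-0.07  0.29  1.76 -0.    1.09  0.27]
clock: 9.9
eef_pos: [499.5, 2.2, 120.1]
eef_rot: [-1.573, -0.001, -0.584]
wrist_force: [-2.2, -0.2, 3.5]
finger_gap: 13.1
t9.90 pos [499.5   2.2 120.1] yaw -33.5 ytool [-0.001 -0.002 -1.   ] F [-2.2 -0.2  3.5] M [-0.074  0.562  0.057] gap 13.1 q [-0.07  0.29  1.77 -0.    1.09  0.52]
shift [0.1 0.5 0.9] rot [ 0.1 -3.5  0. ]
```

```bash
cat > m.py <<'E'
from h import *
s=read_state();M=s["moment"];F=s["wrist_force"];y=Ro.from_euler('xyz',s["eef_rot"]).as_matrix()
print("t%.2f yaw %.1f z %.1f pos %s Mz %.3f Mtool %.3f F %s M %s e6 %.3f"%(s["clock"],np.degrees(np.arctan2(y[1,0],y[0,0])),s["eef_pos"][2],s["eef_pos"][:2].round(1),M[2],-y[:,1]@M,F.round(1),M.round(2),s["effort"][5]))
E
python3 -m handwheel '[[[0.1,0.25,0.4,0,6,0,-1]]]'>/dev/null; python3 m.py
python3 -m handwheel '[[[0,0.2,0.2,0,6,0,-1]]]'>/dev/null; python3 m.py
python3 -m handwheel '[[[0,0.13,0,0,6,0,-1]]]'>/dev/null; python3 m.py
```

```text
t9.98 yaw -39.8 z 119.9 pos [499.5   2.4] Mz 0.080 Mtool 0.081 F [-3.7 -2.5  5.1] M [-0.46  0.75  0.08] e6 -2.444
t10.07 yaw -46.1 z 119.8 pos [499.4   2.3] Mz 0.030 Mtool 0.031 F [-3.6 -2.3  4.2] M [-0.26  0.45  0.03] e6 -2.675
t10.15 yaw -52.5 z 119.7 pos [499.3   2.3] Mz 0.049 Mtool 0.050 F [-0.5 -0.3  1. ] M [0.05 0.07 0.05] e6 -2.681
```

```bash
python3 -m handwheel '[[[0,0.13,0,0,6,0,-1]]]'>/dev/null; python3 m.py
python3 -m handwheel '[[[0,0.13,0,0,6,0,-1]]]'>/dev/null; python3 m.py
python3 -m handwheel '[[[0,0.13,0,0,6,0,-1]]]'>/dev/null; python3 m.py
```

```text
t10.23 yaw -58.8 z 119.6 pos [499.2   2.3] Mz 0.087 Mtool 0.088 F [-0.4 -0.   1.6] M [ 0.19 -0.03  0.09] e6 -2.704
t10.32 yaw -65.1 z 119.4 pos [499.2   2.4] Mz 0.094 Mtool 0.094 F [-0.2 -0.2  0.7] M [0.16 0.04 0.09] e6 -2.707
t10.40 yaw -71.4 z 119.3 pos [499.2   2.5] Mz 0.041 Mtool 0.042 F [-0.7  0.4  2. ] M [0.12 0.08 0.04] e6 -2.709
```

```bash
python3 -m handwheel '[[[0,0.15,0,0,6,0,-1]]]'>/dev/null; python3 m.py
python3 -m handwheel '[[[0,0.15,0,0,6,0,-1]]]'>/dev/null; python3 m.py
python3 -m handwheel '[[[0,0.15,0,0,6,0,-1]]]'>/dev/null; python3 m.py
```

```text
t10.48 yaw -77.7 z 119.1 pos [499.1   2.5] Mz 0.008 Mtool 0.008 F [-0.9 -0.2  1.4] M [0.15 0.05 0.01] e6 -2.710
t10.57 yaw -84.0 z 119.0 pos [499.1   2.6] Mz 0.075 Mtool 0.075 F [-0.5  0.3  1.7] M [ 0.07 -0.02  0.08] e6 -2.709
t10.65 yaw -90.3 z 118.9 pos [499.1   2.6] Mz 0.079 Mtool 0.080 F [-1.2 -0.4  2. ] M [0.14 0.06 0.08] e6 -2.709
```

```bash
for k in 1; do python3 -m handwheel '[[[0,0.15,0,0,6,0,-1]]]'>/dev/null; python3 m.py
python3 -m handwheel '[[[0,0.15,0,0,6,0,-1]]]'>/dev/null; python3 m.py
python3 -m handwheel '[[[0,0.15,0,0,6,0,-1]]]'>/dev/null; python3 m.py; done
```

```text
t10.73 yaw -96.6 z 118.7 pos [499.1   2.7] Mz 0.027 Mtool 0.027 F [-0.2  0.   1.6] M [0.18 0.03 0.03] e6 -2.710
t10.82 yaw -103.0 z 118.6 pos [499.1   2.8] Mz 0.064 Mtool 0.064 F [-0.5 -0.5  1. ] M [ 0.12 -0.01  0.06] e6 -2.710
t10.90 yaw -109.3 z 118.4 pos [499.1   2.9] Mz 0.072 Mtool 0.073 F [0.4 0.3 1.6] M [ 0.19 -0.    0.07] e6 -2.709
```

```bash
python3 -m handwheel '[[[0,0.15,0,0,6,0,-1]]]'>/dev/null; python3 m.py
python3 -m handwheel '[[[0,0.15,0,0,6,0,-1]]]'>/dev/null; python3 m.py
python3 -m handwheel '[[[0,0.15,0,0,6,0,-1]]]'>/dev/null; python3 m.py; python3 -c "
from h import *
st()"
```

```text
t10.98 yaw -115.6 z 118.3 pos [499.2   2.9] Mz 0.075 Mtool 0.076 F [-0.6 -0.5  1.9] M [ 0.15 -0.04  0.08] e6 -2.709
t11.07 yaw -121.9 z 118.1 pos [499.2   3. ] Mz 0.095 Mtool 0.096 F [0.3 0.7 0.6] M [ 0.15 -0.04  0.1 ] e6 -2.710
t11.15 yaw -128.2 z 118.0 pos [499.2   3. ] Mz 0.020 Mtool 0.020 F [0.7 1.4 0.9] M [ 0.17 -0.1   0.02] e6 -2.709
t11.15 pos [499.2   3.  118. ] yaw -128.2 ytool [-0.002 -0.001 -1.   ] F [0.7 1.4 0.9] M [ 0.17  -0.097  0.02 ] gap 13.6 q [-0.07  0.29  1.77 -0.    1.08  2.17]
```

```bash
python3 -m handwheel '[[[0,0.15,0,0,6,0,-1]]]'>/dev/null; python3 m.py
python3 -m handwheel '[[[0,0.13,0,0,4,0,-1]]]'>/dev/null; python3 m.py
python3 -m handwheel '[[[0,0,0,0,0,0,-1],[0,0,0,0,0,0,-1]]]'>/dev/null; python3 m.py
python3 -m handwheel '[[[0,0,0,0,0,0,1],[0,0,0,0,0,0,1],[0,0,0,0,0,0,1],[0,0,0,0,0,0,1],[0,0,0,0,0,0,1]]]'
python3 -m handwheel '[[[0,0,0,0,0,0,1],[0,0,0,0,0,0,1],[0,0,0,0,0,0,1],[0,0,0,0,0,0,1],[0,0,0,0,0,0,1]]]'; python3 -c "
from h import *
st();plan([499.7,2.8,117.6],41,0)"
```

```text
t11.23 yaw -134.5 z 117.9 pos [499.3   3.1] Mz 0.107 Mtool 0.107 F [-0.9 -0.8  1.3] M [ 0.14 -0.09  0.11] e6 -2.710
t11.32 yaw -138.8 z 117.8 pos [499.3   3.1] Mz 0.057 Mtool 0.057 F [-0.8  0.4  2. ] M [0.13 0.01 0.06] e6 -1.055
t11.48 yaw -138.7 z 117.8 pos [499.3   3.1] Mz -0.060 Mtool -0.060 F [-0.4  0.1  2.5] M [ 0.03 -0.04 -0.06] e6 0.638
clock: 11.9
eef_pos: [499.3, 3.1, 117.7]
eef_rot: [-1.572, -0.002, -2.421]
wrist_force: [-1.0, -0.1, -0.0]
finger_gap: 44.1
clock: 12.32
eef_pos: [499.3, 3.2, 117.7]
eef_rot: [-1.572, -0.002, -2.421]
wrist_force: [0.9, 0.4, -0.1]
finger_gap: 77.3
t12.32 pos [499.3   3.2 117.7] yaw -138.7 ytool [-0.002 -0.001 -1.   ] F [ 0.9  0.4 -0.1] M [ 0.11  -0.044  0.044] gap 77.3 q [-0.07  0.29  1.77 -0.    1.08  2.35]
shift [-0.1  0.1  0.5] rot [ 2.000e-01 -1.797e+02 -1.000e-01]
```

```bash
python3 -m handwheel '[[[0,0,0,0,-7.1,0,1],[0,0,0.1,0,-14.2,0,1],[0,0,0.2,0,-21.4,0,1],[0,0,0.3,0,-28.6,0,1],[0,0,0.5,0,-35.8,0,1]]]' >/dev/null
python3 -m handwheel '[[[0,0,0,0,-7.1,0,1],[0,0,0,0,-14.2,0,1],[0,0,0,0,-21.4,0,1],[0,0,0,0,-28.6,0,1],[0,0,0,0,-35.8,0,1]]]' >/dev/null; python3 m.py
python3 -m handwheel '[[[0,0,0,0,-7.1,0,1],[0,0,0,0,-14.2,0,1],[0,0,0,0,-21.4,0,1],[0,0,0,0,-28.6,0,1],[0,0,0,0,-35.8,0,1]]]' >/dev/null
python3 -m handwheel '[[[0,0,0,0,-7.1,0,1],[0,0,0,0,-14.2,0,1],[0,0,0,0,-21.4,0,1],[0,0,0,0,-28.6,0,1],[0,0,0,0,-35.8,0,1]]]' >/dev/null; python3 -c "
from h import *
st();plan([499.7,2.8,117.6],41.3,0)"
```

```text
t13.15 yaw -66.9 z 117.7 pos [499.6   2.8] Mz 0.056 Mtool 0.056 F [ 0.8 -1.2 -0.5] M [ 0.03 -0.04  0.06] e6 3.143
t13.98 pos [499.6   2.8 117.7] yaw 4.8 ytool [-0.002 -0.001 -1.   ] F [-0.2  0.4  0.1] M [-0.009 -0.023 -0.021] gap 93.7 q [-0.07  0.29  1.77 -0.    1.08 -0.15]
shift [0.1 0.1 0. ] rot [ -0.  -36.5  -0.1]
```

```bash
python3 -m handwheel '[[[0,0,0,0,-7.1,0,0],[0,0,0,0,-14.2,0,0],[0,0,0,0,-21.4,0,-0.3],[0,0,0,0,-28.6,0,-0.3],[0,0,0,0,-36.3,0,-0.3]]]' >/dev/null; python3 m.py
python3 - <<'E'
from h import *
p,d=imaging.camera("top");cv2.imwrite("pics/t8.png",cv2.resize(p[140:240,230:400,::-1],None,fx=4,fy=4,interpolation=cv2.INTER_CUBIC))
p,d=imaging.camera("scene");cv2.imwrite("pics/s8.png",cv2.resize(p[120:260,200:400,::-1],None,fx=4,fy=4,interpolation=cv2.INTER_CUBIC))
E
```

```text
t14.40 yaw 40.6 z 117.7 pos [499.7   2.8] Mz 0.039 Mtool 0.039 F [ 0.4 -0.4 -0.1] M [-0.04 -0.13  0.04] e6 3.143
```

View pics/s8.png

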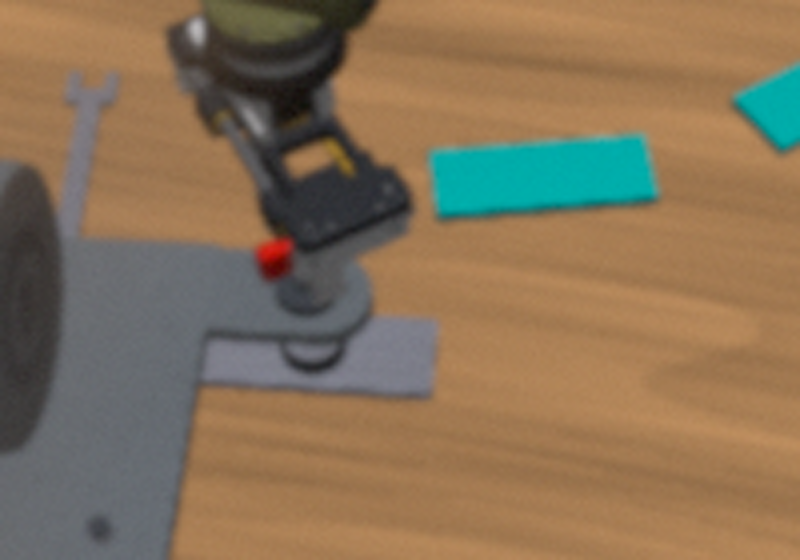

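```bash
python3 -m handwheel '[[[0,0,0,0,0,0,-1],[0,0,0,0,0,0,-1],[0,0,0,0,0,0,-1],[0,0,0,0,0,0,-1],[0,0,0,0,0,0,-1]]]' 25 >/dev/null; python3 m.py
python3 -m handwheel '[[[0,0,0,0,0,0,-1],[0,0,0,0,0,0,-1],[0,0,0,0,0,0,-1],[0,0,0,0,0,0,-1],[0,0,0,0,0,0,-1]]]' 25; python3 m.py
```

```text
t14.92 yaw 40.3 z 117.7 pos [499.6   2.8] Mz 0.018 Mtool 0.018 F [ 0.6 -0.4  0.6] M [-0.02 -0.22  0.02] e6 0.039
clock: 15.33
eef_pos: [499.6, 2.8, 117.7]
eef_rot: [-1.57, 0.002, 0.703]
wrist_force: [-0.6, -0.1, -0.6]
finger_gap: 13.8
t15.33 yaw 40.3 z 117.7 pos [499.6   2.8] Mz -0.000 Mtool -0.001 F [-0.6 -0.1 -0.6] M [-0.03 -0.17 -0.  ] e6 -0.004
```

```bash
python3 -m handwheel '[[[0,0.15,0,0,6,0,-1]]]'>/dev/null; python3 m.py
python3 -m handwheel '[[[0,0.15,0,0,6,0,-1]]]'>/dev/null; python3 m.py
python3 -m handwheel '[[[0,0.15,0,0,6,0,-1]]]'>/dev/null; python3 m.py
python3 -m handwheel '[[[0,0.15,0,0,6,0,-1]]]'>/dev/null; python3 m.py
```

```text
t15.42 yaw 34.4 z 117.6 pos [499.6   2.8] Mz 0.041 Mtool 0.041 F [-0.1 -0.3  0.4] M [ 0.07 -0.19  0.04] e6 -4.935
t15.50 yaw 28.1 z 117.4 pos [499.7   2.8] Mz 0.057 Mtool 0.057 F [0.2 0.8 0.3] M [ 0.08 -0.19  0.06] e6 -3.014
t15.58 yaw 21.9 z 117.3 pos [499.7   2.8] Mz 0.014 Mtool 0.014 F [-0.  -0.2  0.5] M [ 0.02 -0.16  0.01] e6 -2.865
t15.67 yaw 15.5 z 117.2 pos [499.7   2.8] Mz 0.064 Mtool 0.064 F [-0.1  0.3 -0.2] M [ 0.01 -0.15  0.06] e6 -2.742
```

```bash
python3 -m handwheel '[[[0,0.15,0,0,6,0,-1]]]'>/dev/null; python3 m.py
python3 -m handwheel '[[[0,0.15,0,0,6,0,-1]]]'>/dev/null; python3 m.py
python3 -m handwheel '[[[0,0.15,0,0,6,0,-1]]]'>/dev/null; python3 m.py
```

```text
t15.75 yaw 9.2 z 117.0 pos [499.7   2.8] Mz 0.039 Mtool 0.039 F [-0.4  0.  -0.2] M [ 0.07 -0.14  0.04] e6 -2.722
t15.83 yaw 2.9 z 116.9 pos [499.7   2.8] Mz 0.020 Mtool 0.020 F [-0.2 -0.2 -1.5] M [ 0.03 -0.14  0.02] e6 -2.713
t15.92 yaw -3.4 z 116.8 pos [499.7   2.8] Mz 0.119 Mtool 0.118 F [ 0.3 -0.2  0.6] M [-0.02 -0.11  0.12] e6 -2.711
```

```bash
python3 -m handwheel '[[[0,0.14,0,0,6,0,-1]]]'>/dev/null; python3 m.py
python3 -m handwheel '[[[0,0.14,0,0,6,0,-1]]]'>/dev/null; python3 m.py
```

```text
t16.00 yaw -9.7 z 116.6 pos [499.7   2.8] Mz 0.064 Mtool 0.064 F [-0.1 -0.6  0.2] M [ 0.03 -0.13  0.06] e6 -2.710
t16.08 yaw -16.0 z 116.5 pos [499.8   2.8] Mz 0.042 Mtool 0.041 F [-1.1 -0.9 -0.2] M [ 0.03 -0.13  0.04] e6 -2.710
```

```bash
python3 -m handwheel '[[[0,0.14,0,0,6,0,-1]]]'>/dev/null; python3 m.py
python3 -m handwheel '[[[0,0.14,0,0,6,0,-1]]]'>/dev/null; python3 m.py
```

```text
t16.17 yaw -22.3 z 116.3 pos [499.8   2.8] Mz 0.030 Mtool 0.030 F [-0.5 -0.2  0.2] M [ 0.03 -0.1   0.03] e6 -2.709
t16.25 yaw -28.6 z 116.2 pos [499.8   2.8] Mz 0.023 Mtool 0.023 F [ 0.3 -0.9 -0.1] M [-0.01 -0.1   0.02] e6 -2.710
```

```bash
python3 -m handwheel '[[[0,0.14,0,0,6,0,-1]]]'>/dev/null; python3 m.py
python3 -m handwheel '[[[0,0.14,0,0,6,0,-1]]]'>/dev/null; python3 m.py
```

```text
t16.33 yaw -34.9 z 116.0 pos [499.8   2.8] Mz 0.048 Mtool 0.048 F [ 0.8 -0.4  0. ] M [ 0.03 -0.06  0.05] e6 -2.706
t16.42 yaw -41.3 z 115.9 pos [499.8   2.7] Mz 0.089 Mtool 0.089 F [ 0.  -0.2  0.3] M [ 0.02 -0.06  0.09] e6 -2.686
```

```bash
python3 -m handwheel '[[[0,0.14,0,0,6,0,-1]]]'>/dev/null; python3 m.py
python3 -m handwheel '[[[0,0.14,0,0,6,0,-1]]]'>/dev/null; python3 m.py
```

```text
t16.50 yaw -47.6 z 115.8 pos [499.8   2.8] Mz 0.104 Mtool 0.104 F [-0.7 -0.7 -0.3] M [ 0.02 -0.08  0.1 ] e6 -2.670
t16.58 yaw -53.9 z 115.7 pos [499.8   2.7] Mz 0.126 Mtool 0.127 F [-0.2 -1.  -0. ] M [ 0.08 -0.06  0.13] e6 -2.649
```

```bash
python3 -m handwheel '[[[0,0.14,0,0,6,0,-1]]]'>/dev/null; python3 m.py
python3 -m handwheel '[[[0,0,0,0,0,0,-1],[0,0,0,0,0,0,-1]]]'>/dev/null; python3 m.py
python3 -m handwheel '[[[0,0,0,0,0,0,1],[0,0,0,0,0,0,1],[0,0,0,0,0,0,1],[0,0,0,0,0,0,1],[0,0,0,0,0,0,1]]]' >/dev/null; python3 m.py
python3 -m handwheel '[[[0,0,0,0,0,0,1],[0,0,0,0,0,0,1],[0,0,0,0,0,0,1],[0,0,0,0,0,0,1],[0,0,0,0,0,0,1]]]'; python3 m.py
```

```text
t16.67 yaw -60.2 z 115.6 pos [499.9   2.7] Mz 0.120 Mtool 0.120 F [-1.   0.5  0.1] M [ 0.06 -0.04  0.12] e6 -2.628
t16.83 yaw -60.0 z 115.5 pos [499.8   2.7] Mz -0.091 Mtool -0.091 F [ 0.1 -0.8 -0.4] M [ 0.04 -0.04 -0.09] e6 0.804
t17.25 yaw -60.0 z 115.5 pos [499.8   2.7] Mz -0.007 Mtool -0.007 F [ 1.1 -0.  -0.7] M [-0.   -0.02 -0.01] e6 -0.025
clock: 17.67
eef_pos: [499.9, 2.7, 115.6]
eef_rot: [-1.573, 0.0, -1.047]
wrist_force: [0.2, 0.1, -0.3]
finger_gap: 76.7
t17.67 yaw -60.0 z 115.6 pos [499.9   2.7] Mz -0.018 Mtool -0.018 F [ 0.2  0.1 -0.3] M [-0.02 -0.04 -0.02] e6 -0.002
```

Released. Retreat upward and check.

```bash
python3 -m handwheel '[[[0,-20,0,0,0,0,1],[0,-50,0,0,0,0,1],[0,-85,0,0,0,0,1],[0,-125,0,0,0,0,1],[0,-150,0,0,0,0,1]]]'
python3 -c "
from h import *
st();plan([400,200,265],-60,0)"
```

```text
clock: 18.08
eef_pos: [500.4, 2.9, 269.4]
eef_rot: [-1.57, -0.002, -1.047]
wrist_force: [0.4, -1.3, 0.3]
finger_gap: 93.6
t18.08 pos [500.4   2.9 269.4] yaw -60.0 ytool [ 0.002 -0.001 -1.   ] F [ 0.4 -1.3  0.3] M [-0.03  -0.004 -0.011] gap 93.6 q [-0.07  0.15  1.58 -0.    1.42  0.98]
shift [-220.9    4.    11.7] rot [-0.1  0.   0.1]
```

```bash
python3 -m handwheel '[[[-40,0,0,0,0,0,1],[-80,0,0,0,0,0,1],[-120,0,0,0,0,0,1],[-160,0,0,0,0,0,1],[-190,0,0,0,0,0,1]]]'
python3 - <<'E'
from h import *
p,d=imaging.camera("scene");a=cv2.resize(p[120:260,200:400,::-1],None,fx=4,fy=4,interpolation=cv2.INTER_CUBIC)
cv2.imwrite("pics/s9.png",a)
p,d=imaging.camera("top");cv2.imwrite("pics/t9.png",p[...,::-1])
E
```

```text
clock: 18.5
eef_pos: [403.7, 169.2, 269.2]
eef_rot: [-1.569, -0.002, -1.046]
wrist_force: [0.1, -0.6, 0.4]
finger_gap: 94.1
```

View pics/s9.png

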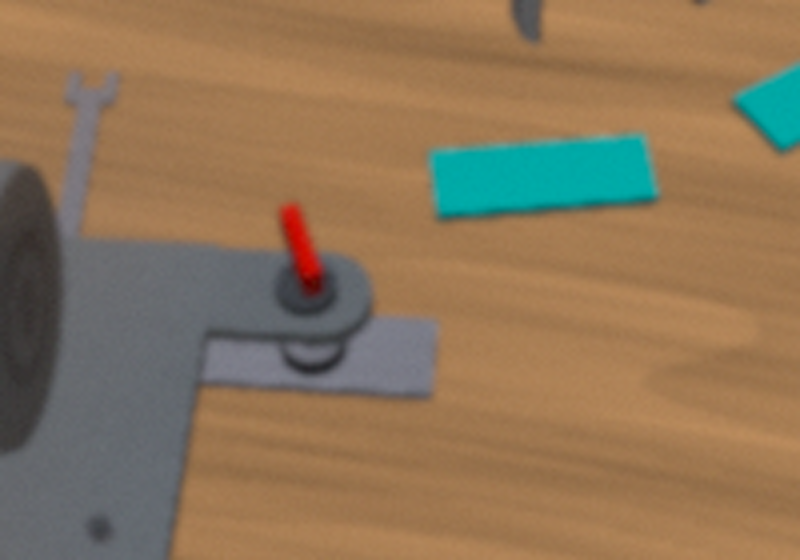

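View pics/t9.png

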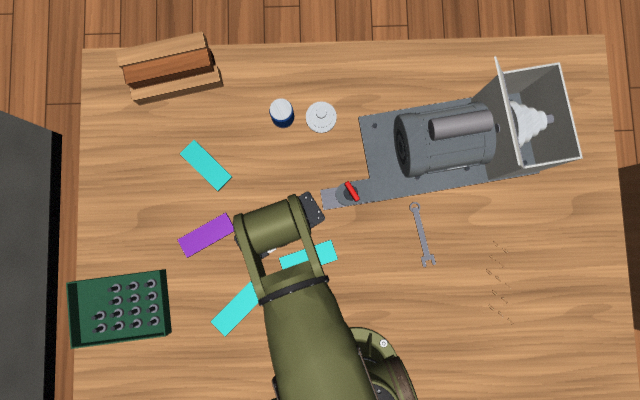

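```bash
python3 -m handwheel '[[[0,0,0,0,0,0,1],[0,0,0,0,0,0,1],[0,0,0,0,0,0,1]]]'
python3 -c "
from cell import order
print(order.sign_off())"
```

```text
clock: 18.85
eef_pos: [404.1, 169.3, 269.3]
eef_rot: [-1.569, -0.002, -1.044]
wrist_force: [-0.2, 1.0, 0.1]
finger_gap: 94.1
the job is handed in; nothing more can be done
None
```

I slid the grey steel plate flat under the raised foot and turned the red knob clockwise about 325° (about 7.2 mm), with one regrasp. Then I let go, backed the arm away and handed the job in at 18.9 s.

- **Plate position:** the foot is over the middle of the plate to within about 2 mm. The plate's outer end measured 78.5 mm from the screw axis in the top camera and 79.7 mm in the scene camera, against 80 mm ideal. The sideways offset was about 0.3 mm. The plate had not visibly moved in the last scene picture.
- **Foot load:** I estimate 6 to 9 N. Contact began after roughly 300° of turning. Over the last 26° the wrist torque rose from about 0.05 to about 0.12 N m, and the joint-6 effort shifted by a matching 0.08 N m. The wrist torque readings scatter by about 0.03 N m, so the joint effort, which scatters far less, is what shows the contact most clearly. I did not measure the load directly.
- **Rest of the scene:** in the last pictures the pulley, tin, wrench and look-alike plates lie where they were. No wrist force reading passed about 12 N. The gripper was open and clear of everything at the end.

No check failed. The two fixed cameras disagreed by 2 to 3 mm on the axis position, so I used a value between them, which the wrist camera's view of the knob agreed with.

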